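Tip two vials into the empty turntable compartment

ROBOT

A 6-joint arm with a two-finger parallel gripper is mounted at the origin on the work surface. World frame = base frame: x ahead of the robot, y to its left, z up, the work surface at z = 0. Lengths are in m, angles in rad, forces in N, time in s.
With the tool pointing down it reaches from about 0.375 to 0.925 m from the base axis. Payload 5.7 kg.
Tool frame: the origin (TCP) lies between the finger pads; the fingertips stand 25 mm ahead of it and the grasp point (between the pads) lies 6 mm ahead of it; z points along the fingers, y is the direction in which the jaws open and shut (so a half turn about z gives the same grasp; the last joint's range is limited). The gripper opens to 88 mm and grips with 3 to 60 N. Pads are 20 mm wide; open, the fingers measure 115 mm over their backs; the gripper's body (75 mm by 178 mm) begins 61 mm behind the grasp point.
Start: joints at [-1.441, 0.359, 1.51, -0, 1.272, -0.115], TCP at [0.145, -0.582, 0.214] pointing down, gripper open.
Joint ranges: [-2.97, 2.97], [-1.01, 2.36], [0.21, 2.38], [-0.96, 4.11], [0.2, 2.71], [-2.98, 2.98]. Speed limits (rad/s): [2.39, 2.39, 3.14, 3.14, 3.14, 3.14].

INTERFACE

Orientations are given as [roll, pitch, yaw] about the fixed x, y, z axes, in that order (R = Rz(yaw) Ry(pitch) Rx(roll)).
In Python, from plant import * gives the robot as it stands. Calls block until the motion is done:
- goto(position, orientation): joint-space move of the TCP to a pose.
- servo_line(position, ori=None, vel=0.15, f_stop=None): straight line of the TCP; ori=None keeps the orientation; vel is the mean speed in m/s. With f_stop (N) it stops when the force on the tool has changed by that much, and returns True; else False.
- move_j(angles): joint-space move.
- command_gripper(opening, force=None): finger opening in m; force is the grip in N (None keeps the last); returns when the fingers have stopped.
- hold(seconds).
- solve_ik(position, orientation): joint angles nearest the present ones, or None.
- sense(): the state.
- camera(name): name is "side" or "top"; returns the picture (400x640x3 uint8, blue, green, red); there is no depth.
- get_calibration(name): a dict with "fx", "fy", "cx", "cy" (pixels), "D" ([k1, k2, p1, p2, k3] as OpenCV has them; the pictures are not rectified), "R" (3x3) and "t" (3): a world point X has camera coordinates R X + t. Camera axes: x right, y down, z forward; pixel columns grow to the right and rows downward; lengths in m; the calibration is good to about 2 mm. A picture is of the moment at which its call begins. get_calibration takes no time and is no camera call.
A pose or a line that the arm cannot do raises IKError and nothing moves.
- hand_in(): hands the job in, once; it reports no verdict.
The state is a dict: "time_s": time; "joint_positions": joint angles; "joint_vel": joint speeds; "effort": joint torques, N m; "position": TCP position; "ee_rot": TCP orientation; "force": force on the tool from outside, world axes, zero at the start; "torque": the same for the moment, N m; "gripper_width": finger opening in m.
Only numpy, scipy, OpenCV 4.12 (cv2) and the standard library are available. Lean on these libraries where they do the work, as an engineer would, in place of code of your own. Each camera call takes 0.05 s, during which the arm holds its last target. There are 200 camera calls.

TASK

Take the turntable bin by its upright peg and turn it until the one empty compartment is centred under the chute, then lift the tip tray by its handle so that both vials slide down the chute into that compartment. Finally put the tray back down flat and let go, leaving that compartment under the chute.

Things in the scene. Friction and masses are not known exactly. Their poses are not given: they have to be found in the camera images.
- station: Sorting station fixed to the bench. Origin on the turntable's upright axis at bench level; z up; +y points from the axis to the aluminium chute, then the steel tip tray. The chute stands over the turntable: its open outlet (67 mm wide in x, y = 33 to 94 mm, lower edges 67 mm up or more) is above whichever compartment lies in the +y direction. Chute walls reach 138 mm up.
- bay (a point): Empty compartment of the white turntable bin (232 mm across, wall tops 60 mm up, four quarters; the other three hold foam with capped tubes, tops 57 mm up). Point mid-floor, 75 mm from the axis, 22 mm up; turns with the table. Its +x and +y run outwards along the two dividers that bound it. The table turns either way within the turns needed here (friction 0.06 N m) and stays where left.
- peg (a point): Upright round steel peg, 14 mm in diameter, for turning the table; on the divider that is 135 degrees anticlockwise (seen from above) from the middle of the empty compartment, 95 mm from the turntable axis. Point on the peg's axis 92 mm above the bench; the peg is bare from 61 to 105 mm above the bench. It may turn within the grip.
- hinge (a point): Middle of the tip tray's hinge line, at the chute's mouth: station x = 0, y = 126, z = 132 mm; the line runs along station x. The tray (62 mm wide in x, 74 mm long, 20 mm walls, open to the chute) lies level; its outer end, with the handle, swings up and over towards the chute, 70 degrees at most, and falls back if let go. The vials slide out for sure by 60 degrees. Lifting takes about 1 N.
- handle (a point): Black round handle bar of the tip tray, 10 mm in diameter, 53 mm clear between its side arms, along station x. Point mid-bar: with the tray down at station x = 0, y = 230, z = 179 mm, that is 104 mm out from and 47 mm above the hinge line, 27 mm above the tray's wall tops. It swings about the hinge line at radius 114 mm and may turn within the grip. Its axes tilt with the tray.
- vial_a: Capped sample vial, a cylinder 13 mm in diameter and 45 mm long, about 15 g, lying lengthwise in the tip tray. Origin at its centre, x along its length, towards the white cap.
- vial_b: Second such vial, beside the first in the tip tray. Origin at its centre, x along its length, towards the white cap.
Mind the look-alikes: they are no part of the job. Leave any red or turquoise look-alike of the vial_b alone.

How it is judged:
On the way, in this order (a step that is already met when the one before it is completed fails the run):
1. the empty compartment is under the chute with the tray still down (x of bay in the frame of station between -0.02 and 0.02 m and y of bay in the frame of station above 0 m and angle between handle's own z axis and vertical below 0.17 rad), for 0.2 s.
2. the tray is tipped, with the compartment still under the chute (x of bay in the frame of station between -0.02 and 0.02 m and y of bay in the frame of station above 0 m and angle between handle's own z axis and vertical above 0.6 rad), for 0.1 s.
At the end, for the whole second after the job is handed in: Both vials lie at rest in the formerly empty compartment, below its wall tops; the middle of that compartment is still under the chute, within 20 mm sideways of the chute's centre line; the tray is back down within 10 degrees of level (all of step 1 and x of each of vial_a, vial_b in the frame of bay above -0.053 m and y of each of vial_a, vial_b in the frame of bay above -0.053 m and horizontal distance between each of vial_a, vial_b and station below 0.113 m and z of each of vial_a, vial_b in the frame of station below 0.06 m and linear speed of each of vial_a, vial_b below 0.03 m/s); the robot touches nothing.
It also fails if it takes over 50 s, if anything falls off the work surface, if the arm or the gripper's body presses on something with over 40 N, if the wrist force passes 120 N, or if a joint passes its speed limit or range.

## Working session

There is one attempt and no reset: what is moved stays moved. The work goes in short steps, each a Python script; the robot and the scene stay as the last script left them, time stands still between calls to the robot, and variables do not carry over. Pictures are saved under pics/ and viewed, about 8 in all and at most 12, crops included, and the job is handed in when it is done.

```bash
mkdir -p pics; ls
python3 - <<'E'
from plant import *
import cv2
for n in ("side","top"):
    cv2.imwrite(f"pics/{n}0.png",camera(n)); c=get_calibration(n); print(n,c)
s=sense(); print(s["time_s"],s["position"],s["ee_rot"],s["force"])
E
```

```text
pics
side {'fx': 488.28713146227534, 'fy': 488.28713146227534, 'cx': 311.7044048466015, 'cy': 207.48293424247606, 'D': array([-0.00690822,  0.        ,  0.        ,  0.        ,  0.        ]), 'R': array([[ 0.94219795, -0.33436493,  0.02152003],
       [-0.22677467, -0.68366723, -0.69366589],
       [ 0.24665009,  0.64869038, -0.71997536]]), 't': array([-0.5228186 ,  0.26224838,  0.78583069])}
top {'fx': 421.04954056295986, 'fy': 421.04954056295986, 'cx': 319.95235791636077, 'cy': 205.59530481689842, 'D': array([-0.00701291,  0.        ,  0.        ,  0.        ,  0.        ]), 'R': array([[-0.02556373, -0.99965681,  0.00572271],
       [-0.99112951,  0.024598  , -0.13060337],
       [ 0.13041779, -0.00901065, -0.99141818]]), 't': array([0.0684381 , 0.58434135, 0.68806556])}
0.1 [ 0.14531252 -0.58147347  0.21358096] [-3.13990056e+00 -1.85126207e-04  2.44805727e-01] [ 0.80547645  0.17990673 -0.31559734]
```

View pics/side0.png

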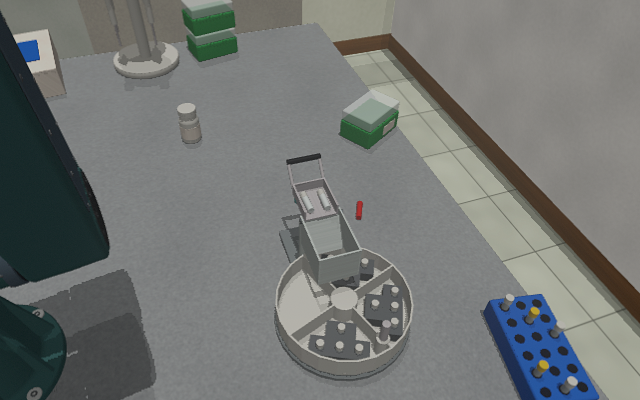

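View pics/top0.png

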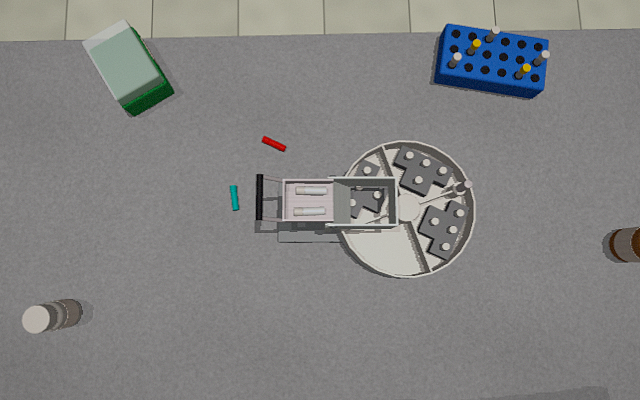

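In the top view the table hub is near (408,207), the chute lies to its left (world +y), and the handle bar is at (260,197). The empty compartment is at (390,240). Things that could be taken for the peg: the peg itself at (465,185), the tube caps at (460,212), (440,170) and (445,250). Things that could be taken for the vials: the tray vials at (310,190) and (310,211), against the red one at (274,143) and the turquoise one at (235,198). I'll check the choice in a close crop.

```bash
cat > h.py <<'E'
import numpy as np, cv2
from plant import *
def ray(n,uv):
    c=get_calibration(n); K=np.array([[c["fx"],0,c["cx"]],[0,c["fy"],c["cy"]],[0,0,1]])
    p=cv2.undistortPoints(np.array(uv,float).reshape(-1,1,2),K,c["D"]).reshape(-1,2)
    d=np.c_[p,np.ones(len(p))]@c["R"]; return -c["R"].T@c["t"],d
def plane(n,uv,z):
    o,d=ray(n,uv); return o+d*((z-o[2])/d[:,2])[:,None]
def proj(n,X):
    c=get_calibration(n); K=np.array([[c["fx"],0,c["cx"]],[0,c["fy"],c["cy"]],[0,0,1]])
    return cv2.projectPoints(np.array(X,float).reshape(-1,3),cv2.Rodrigues(c["R"])[0],c["t"],K,c["D"])[0].reshape(-1,2)
def tri(uv1,uv2):
    (o,d),(p,e)=ray("top",[uv1]),ray("side",[uv2])
    A=[];b=[]
    for q,v in((o,d[0]),(p,e[0])):
        v=v/np.linalg.norm(v);P=np.eye(3)-np.outer(v,v);A.append(P);b.append(P@q)
    return np.linalg.solve(sum(A),sum(b))
E
python3 - <<'E'
from h import *
t=cv2.imread("pics/top0.png"); s=cv2.imread("pics/side0.png")
cv2.imwrite("pics/topc.png",cv2.resize(t[130:290,240:490],None,fx=3.2,fy=3.2,interpolation=cv2.INTER_CUBIC))
cv2.imwrite("pics/sidec.png",cv2.resize(s[140:390,260:430],None,fx=2.4,fy=2.4,interpolation=cv2.INTER_CUBIC))
for n,i,r in(("top",t,(165,240,250,268)),("side",s,(145,170,280,330))):
    m=np.zeros(i.shape[:2],np.uint8);m[r[0]:r[1],r[2]:r[3]]=(i.max(2)<60)[r[0]:r[1],r[2]:r[3]]
    nn,l,st,ce=cv2.connectedComponentsWithStats(m)
    for k in range(1,nn):
        if st[k,4]>20: print(n,st[k],ce[k],cv2.minAreaRect(np.argwhere(l==k)[:,::-1].astype(np.float32)))
E
```

```text
top [256 174   7  46 305] [258.9704918 196.4295082] ((259.0, 196.5), (45.0, 6.0), 90.0)
side [287 154  34  11 166] [303.22891566 158.6746988 ] ((303.3269348144531, 158.63462829589844), (4.902903079986572, 34.12420654296875), 78.69007110595703)
```

View pics/topc.png

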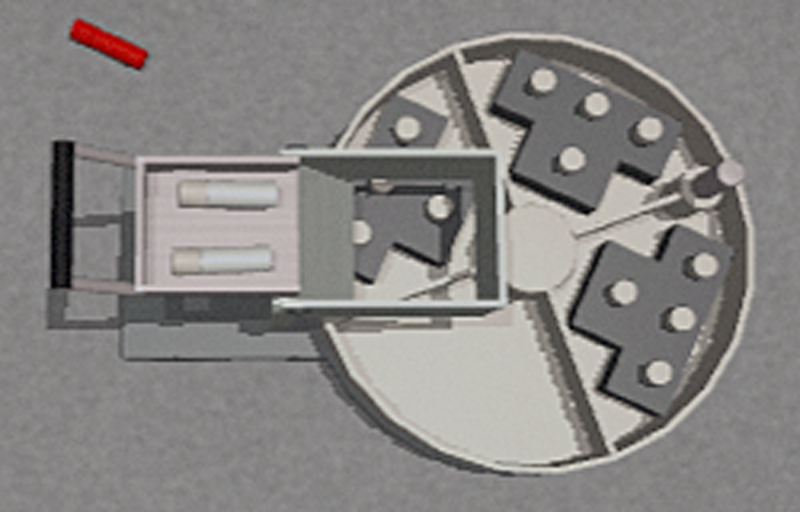

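View pics/sidec.png

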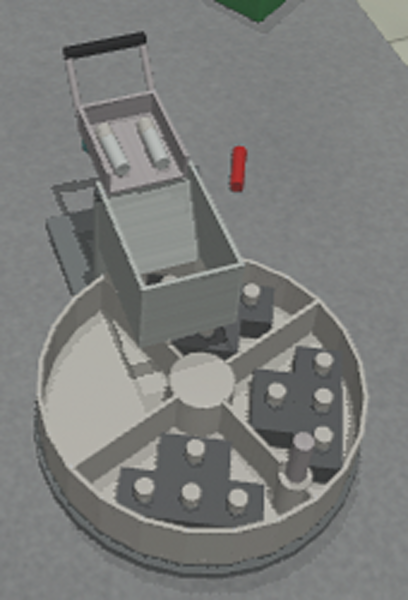

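The crops confirm the choices. The peg is the tall steel post with a collar: its top is at top-crop (731,171), i.e. full (468.4,183.4), and at side full (386.7,323.3). Both vials lie in the tray, and the empty bay is at the lower left of the top view. Next I'll turn these into positions.

Run:
```python
from h import *
f=lambda p:(240+p[0]/3.2,130+p[1]/3.2)
H=tri((259,196.5),(303.3,158.6)); P=tri(f((731,171)),(386.7,323.3)); print("H",H,"P",P)
hc=tri(f((540,248)),(344.6,298.3)); print("hub",hc)
rim=[(430,53),(520,33),(600,45),(690,102),(737,180),(753,255),(735,340),(690,410),(620,455),(535,472),(450,452),(380,410)]
w=plane("top",[f(p) for p in rim],.06)[:,:2]
A=np.c_[2*w,np.ones(len(w))];x=np.linalg.lstsq(A,(w**2).sum(1),rcond=None)[0]
c=x[:2];print("axis",c,np.sqrt(x[2]+c@c), np.abs(np.hypot(*(w-c).T)-np.sqrt(x[2]+c@c)).max())
Hp=plane("top",[(259,196.5),(259,174),(259,219)],.179);print("Hplane",Hp)
print("Hside",plane("side",[(303.3,158.6)],.179))
Pp=plane("top",[f((731,171))],.105)[0]; print("Pplane",Pp,plane("side",[(386.7,323.3)],.105))
d=H[:2]-c;print("H-axis",np.hypot(*d),"yaw",np.degrees(np.arctan2(-d[0],d[1])))
d=P[:2]-c;print("P-axis",np.hypot(*d),"ang",np.degrees(np.arctan2(d[1],d[0])))
# chute walls long edges (top, z=.138)
e=plane("top",[f((285,152)),f((498,153)),f((280,303)),f((502,304))],.138);print(e)
for a,b in((0,1),(2,3)): v=e[a]-e[b];print(np.degrees(np.arctan2(-v[0],v[1])))
```

```text
H [0.58306633 0.13923123 0.17869068] P [ 0.60789902 -0.18187327  0.10406307]
hub [ 0.57726497 -0.09461707  0.06167456]
axis [ 0.57671297 -0.09003601] 0.11586861909151654 0.0009445954538761653
Hplane [[0.58220061 0.13936596 0.179     ]
 [0.61407245 0.13915631 0.179     ]
 [0.55077694 0.13957603 0.179     ]]
Hside [[0.58378628 0.13880802 0.179     ]]
Pplane [ 0.60656411 -0.18115043  0.105     ] [[ 0.60877057 -0.18245671  0.105     ]]
H-axis 0.22935525609091637 yaw -1.5873487883158397
P-axis 0.09698788784427172 ang -71.24356780293672
[[ 0.61486434  0.03986831  0.138     ]
 [ 0.61195773 -0.05997954  0.138     ]
 [ 0.54403519  0.04418893  0.138     ]
 [ 0.5409936  -0.05834557  0.138     ]]
-1.6674272663956706
-1.6991306915186988
```

Run:
```python
from h import *
pi=np.pi; C=np.array([.577,-.0905]); yaw=.245
pg=lambda a,z:[*(C+.095*np.array([np.cos(a),np.sin(a)])),z]
a0=np.radians(-71.3); a1=np.radians(-136.6); o=[pi,0,yaw]
goto(pg(a0,.165),o); servo_line(pg(a0,.096),vel=.12,f_stop=8)
s=sense();print(s["time_s"],s["position"],s["force"])
command_gripper(0.0,12); s=sense(); print("w",s["gripper_width"],s["force"],s["time_s"])
if .011<s["gripper_width"]<.017:
    for a in np.linspace(a0,a1,9)[1:]:
        servo_line(pg(a,.096),vel=.07); s=sense(); print(np.round(s["force"],1),round(s["time_s"],2))
cv2.imwrite("pics/top1.png",camera("top")[100:300,220:500].repeat(2,0).repeat(2,1))
```

```text
3.025 [ 0.60783513 -0.18085441  0.09643293] [ 0.4558781  -0.81515714  0.71849238]
w 0.0007139129331269063 [-0.69369966  0.13100704  4.98725905] 4.375
```

View pics/top1.png

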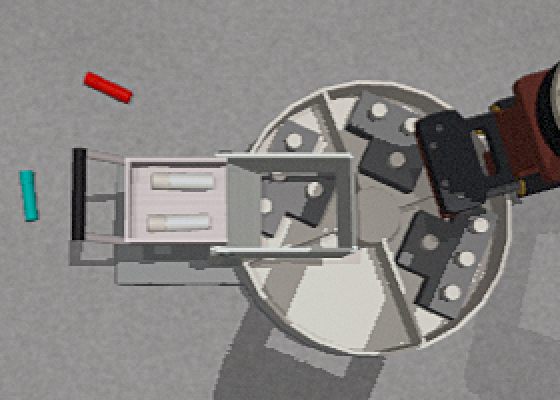

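The grip missed: the width closed to 0.7 mm. From above the fingers hide the peg, so I'll look from the side.

Run:
```python
from h import *
i=camera("side"); print(sense()["position"],sense()["ee_rot"],proj("side",[.608,-.181,.09]))
cv2.imwrite("pics/side1.png",cv2.resize(i[190:390,260:460],None,fx=3,fy=3,interpolation=cv2.INTER_CUBIC))
```

```text
[ 0.60828548 -0.18074565  0.09704138] [ 3.14057058e+00 -1.58858425e-03  2.44988473e-01] [[384.55392454 327.72810639]]
```

View pics/side1.png

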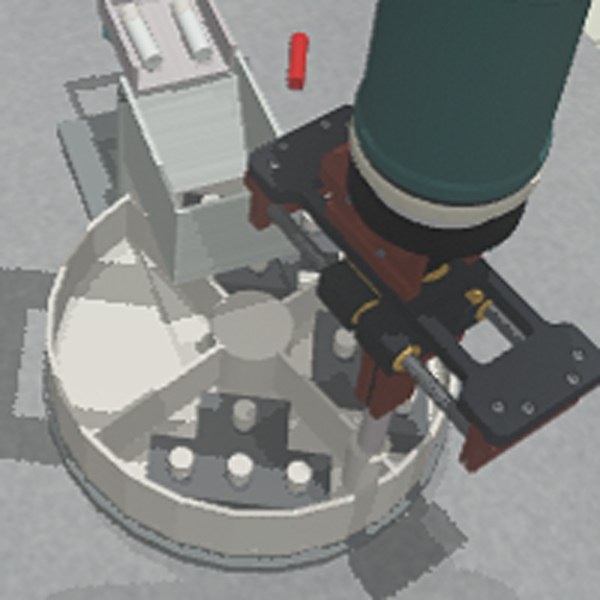

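Run:
```python
from h import *
i=camera("side");s=sense();print(s["gripper_width"],s["force"],s["torque"],s["time_s"])
for X in ([.608,-.181,.072],[.608,-.181,.105],[.608,-.181,.061]): print(proj("side",X))
cv2.imwrite("pics/side2.png",cv2.resize(i[290:360,350:420],None,fx=8,fy=8,interpolation=cv2.INTER_CUBIC))
```

```text
5.847554497583892e-05 [-1.08346518  0.06376532  5.19092097] [ 0.02068307  0.00655878 -0.00372906] 4.525
[[383.07310896 333.6396268 ]]
[[385.82736696 322.64372377]]
[[382.1925416  337.15449271]]
```

View pics/side2.png

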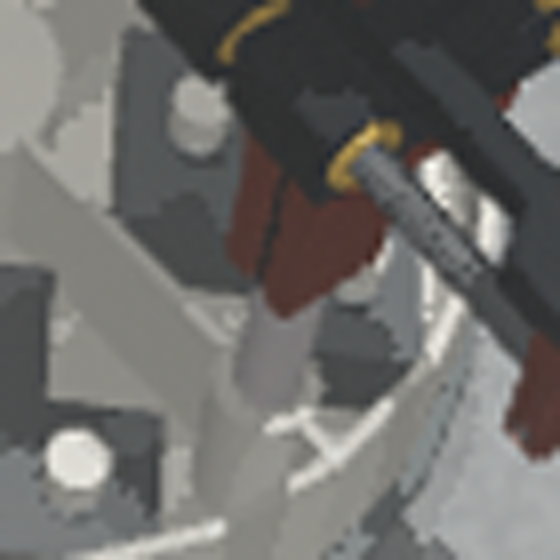

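Both brown fingertips are shut at full-image (385,328), about where the peg's top is, with 5 N pushing up. They look higher than the reported TCP implies. I'll lift, open, and check where the open fingertips really are against the prediction, using both views in one picture.

Run:
```python
from h import *
p=sense()["position"]; servo_line([p[0],p[1],.15],vel=.15); 
s=sense();print(s["position"],s["force"],s["gripper_width"])
a=camera("side").copy();b=camera("top").copy()
command_gripper(.088)
c=camera("side").copy();p=s["position"];y=s["ee_rot"][2]
u=np.array([-np.sin(y),np.cos(y),0])
for i,n in((a,"side"),(b,"top"),(c,"side")):
    for off in ([0] if i is not c else [-.044,.044]):
        for dz in(0,-.025):
            q=proj(n,p+u*off+[0,0,dz])[0];print(n,off,dz,q);cv2.circle(i,tuple(np.round(q).astype(int)),0,(0,255,0) if dz else (255,0,255),-1)
f=lambda i,r,c:cv2.resize(i[r:r+100,c:c+100],(400,400),interpolation=cv2.INTER_NEAREST)
cv2.imwrite("pics/x.png",np.vstack([np.hstack([f(a,260,340),f(c,260,340)])]))
print(sense()["time_s"])
```

```text
[ 0.60804788 -0.18062916  0.14975269] [-0.05852882 -0.89018346 -0.20744331] 0.0004957565390211294
side 0 0 [389.77460844 306.33643012]
side 0 -0.025 [387.48284554 315.50333688]
top 0 0 [478.78172777 176.91324385]
top 0 -0.025 [472.60081759 180.14094081]
side -0.044 0 [409.91802972 328.96562763]
side -0.044 -0.025 [407.02841765 337.87579999]
side 0.044 0 [370.99115099 285.23448422]
side 0.044 -0.025 [369.2250218  294.60388147]
6.5583
```

View pics/x.png

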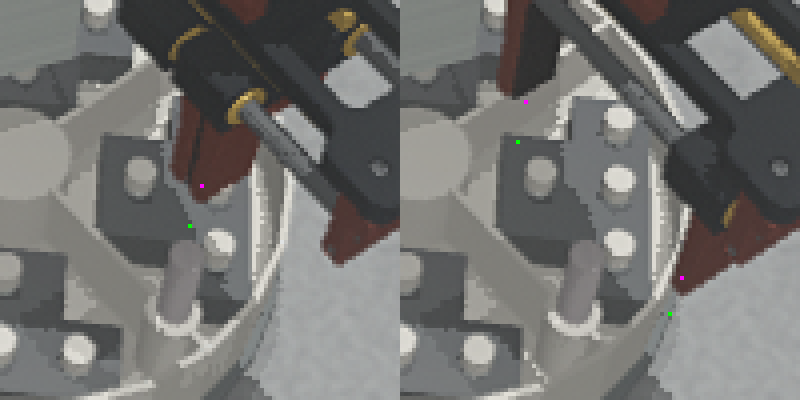

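The open and shut tips both appear at about the reported TCP level (shut tip near (388,306), TCP predicted at (390,306)), not 25 mm below it. They agree laterally. So the real tool rides about 30 mm higher than nominal, and it shut on top of the peg. I'll regrasp 28 mm lower with a force guard.

```bash
cat > turn.py <<'E'
from h import *
C=np.array([.577,-.0905]); Z=.069
pg=lambda a,z:[*(C+.095*np.array([np.cos(a),np.sin(a)])),z]
a0=np.radians(-71.3); a1=np.radians(-136.6)
print("stop",servo_line(pg(a0,Z),vel=.12,f_stop=5),sense()["position"])
command_gripper(0.0,12); s=sense(); print("w",s["gripper_width"],s["force"],s["time_s"])
if .011<s["gripper_width"]<.018:
    for a in np.linspace(a0,a1,9)[1:]:
        servo_line(pg(a,Z),vel=.07); s=sense(); print(np.round(s["force"],1),round(s["gripper_width"],4),round(s["time_s"],2))
    cv2.imwrite("pics/top2.png",camera("top")[100:300,220:500].repeat(2,0).repeat(2,1))
E
python3 turn.py
```

```text
stop False [ 0.60800992 -0.18068634  0.06951134]
w 0.013222821967415027 [ 0.28006852 -3.37083906 -2.73607561] 8.5083
[-0.2 -5.1 -2.1] 0.0135 8.85
[-0.3 -6.9 -2.6] 0.0134 9.19
[-0.1 -8.3 -3.6] 0.0136 9.53
[ -2.  -11.8  -2.3] 0.0141 9.88
[ -5.4 -14.7  -1.7] 0.0137 10.22
[ -9.3 -15.5   0.7] 0.0134 10.56
[ -9.8 -11.3   3.6] 0.0138 10.9
[-8.5 -5.8  4.7] 0.0135 11.24
```

The grip holds: 13.5 mm on the 14 mm peg, with modest forces. Next I'll release, hover over the handle, and check the table angle from both views.

Run:
```python
from h import *
command_gripper(.05,15); p=sense()["position"]
servo_line([p[0],p[1],.20],vel=.2)
goto([.583,.139,.20],[np.pi,0,-.028]); s=sense();print(s["time_s"],s["position"],s["ee_rot"],s["gripper_width"])
t=camera("top");d=camera("side");cv2.imwrite("pics/t3.png",t);cv2.imwrite("pics/s3.png",d)
f=lambda i,r,c,h,w,k:cv2.resize(i[r:r+h,c:c+w],None,fx=k,fy=k,interpolation=cv2.INTER_CUBIC)
A=f(t,120,250,170,240,2);B=f(d,130,250,255,180,2)
o=np.zeros((520,800,3),np.uint8);o[:A.shape[0],:A.shape[1]]=A;B=B[:510,:320];o[:B.shape[0],480:480+B.shape[1]]=B
cv2.imwrite("pics/c3.png",o)
```

```text
14.0 [0.58265769 0.1380922  0.19932294] [ 3.14081254e+00  1.20270836e-03 -2.79968663e-02] 0.049825986354298975
```

View pics/c3.png

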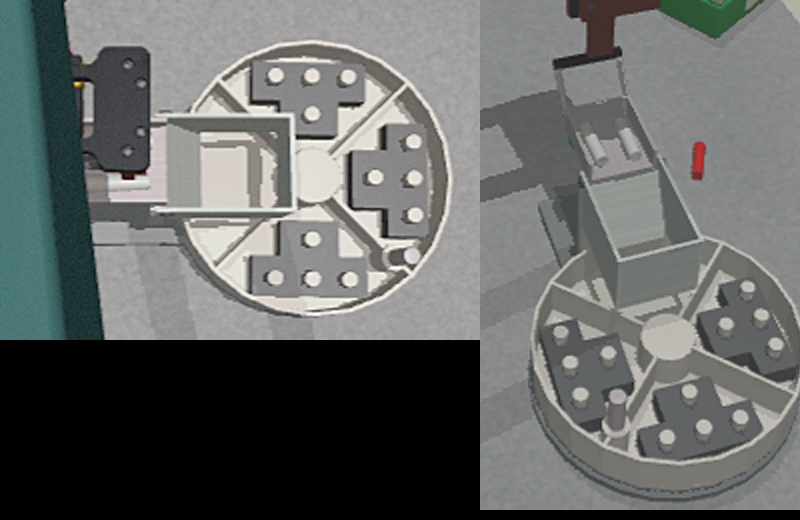

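Run:
```python
from h import *
P=tri((456,247),(318.5,328)); C=np.array([.577,-.0905]); d=P[:2]-C
print(P,np.hypot(*d),np.degrees(np.arctan2(d[1],d[0])))
for z in(.2,.205,.215,.175): 
  for off in(-.025,.025): print(z,off,proj("side",[.5827+.028*off,.1381+off,z])[0], proj("top",[.5827,.1381+off,z])[0])
for z in (.27,.29,.31):print(z,proj("top",[[.5827-.0375,.1381-.089,z],[.5827+.0375,.1381-.089,z]]))
print(proj("side",[.583,.139,.179]))
s=cv2.imread("pics/s3.png");cv2.imwrite("pics/c4.png",cv2.resize(s[100:210,260:370],None,fx=5,fy=5,interpolation=cv2.INTER_CUBIC))
```

```text
[ 0.50773637 -0.15540221  0.10314811] 0.09491968363196646 -136.86189651822258
0.2 -0.025 [307.17180315 158.7058694 ] [276.43529222 193.27366928]
0.2 0.025 [298.90579133 141.60872561] [239.12435185 194.18351681]
0.205 -0.025 [307.21418567 156.5206002 ] [276.07154514 192.67346184]
0.205 0.025 [298.91317397 139.43519511] [238.42997658 193.59101524]
0.215 -0.025 [307.30003237 152.09452961] [275.32438612 191.44059132]
0.215 0.025 [298.92813063 135.03500311] [237.00367652 192.37395965]
0.175 -0.025 [306.96512233 169.3635853 ] [278.16231273 196.12333905]
0.175 0.025 [298.86980349 152.21904053] [242.42110231 196.99654006]
0.27 [[325.92258617 214.10330654]
 [324.19363649 151.44946191]]
0.29 [[326.27608356 212.12734863]
 [324.468563   146.93231694]]
0.31 [[326.66063591 209.97778642]
 [324.76710948 142.02705867]]
[[302.85817025 158.62198781]]
```

View pics/c4.png

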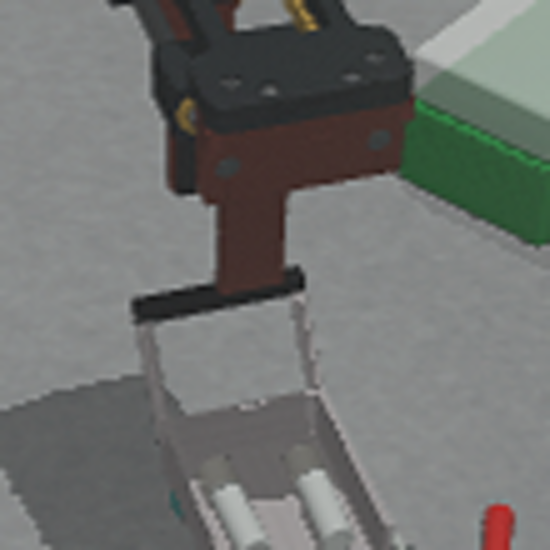

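The table is at -136.9° against a target of -136.6°, so the bay is under the chute. The near fingertip is at crop (250,287), i.e. full (310,157.5). That puts the tip about 10 mm above the reported TCP height and about 3 mm further in +x. I'll correct for both, then grip and tip.

```bash
cat > tip.py <<'E'
from h import *
servo_line([.580,.139,.152],vel=.12,f_stop=6)
command_gripper(0.0,15); s=sense(); print("w",s["gripper_width"],s["position"],s["force"],s["time_s"])
if .006<s["gripper_width"]<.014:
    p0=s["position"]; b=np.arctan2(47,104); R=.114; n=np.array([.028,.9996,0])
    def at(t): return p0+R*(np.cos(b+t)-np.cos(b))*n+[0,0,R*(np.sin(b+t)-np.sin(b))]
    A=np.radians(np.linspace(0,65,12))
    ok=True
    for i,t in enumerate(A[1:]):
        servo_line(list(at(t)),vel=.09); s=sense(); print(np.round(s["force"],1),round(s["gripper_width"],4),round(s["time_s"],2))
        if np.linalg.norm(s["force"])>35: print("high force, stop"); break
    hold(.8); cv2.imwrite("pics/t5.png",camera("top"));cv2.imwrite("pics/s5.png",camera("side"))
    np.save("p0.npy",p0)
    s5=cv2.imread("pics/s5.png");t5=cv2.imread("pics/t5.png")
    f=lambda i,r,c,h,w,k:cv2.resize(i[r:r+h,c:c+w],None,fx=k,fy=k,interpolation=cv2.INTER_CUBIC)
    cv2.imwrite("pics/c5.png",np.hstack([f(s5,90,240,200,150,2.6),f(t5,120,290,200,150,2.6)]))
E
python3 tip.py
```

```text
w 0.009414561194190096 [0.5800449  0.138567   0.15212672] [-0.97867389 -1.79924518  1.5859629 ] 15.3583
[ 0.9  0.7 -0.7] 0.0094 15.64
[-0.2  3.2  0.8] 0.0092 15.93
[-1.   5.9  4.1] 0.009 16.21
[-0.6  7.1  5.6] 0.0093 16.49
[-1.6  7.9  6.7] 0.0091 16.77
[-1.9  4.8  6.7] 0.0094 17.06
[-1.7  4.   7.1] 0.009 17.34
[-0.8  2.1  6.7] 0.0094 17.62
[-0.6  1.3  5.6] 0.0094 17.91
[0.7 1.5 4.1] 0.0095 18.19
[ 1.1 -0.2  2.2] 0.0095 18.48
```

View pics/c5.png

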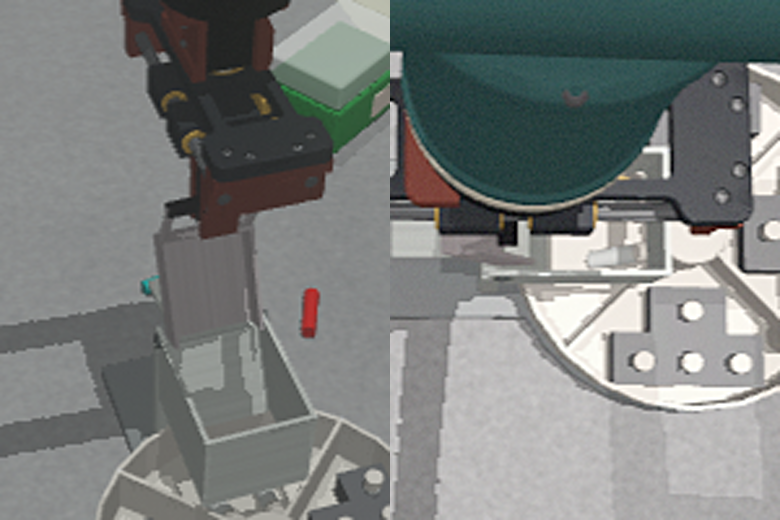

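The tray is tipped steeply and empty, and a vial is visible in the bay (crop (615,255)). Next I'll put the tray back, release and clear the view.

Run:
```python
from h import *
p0=np.load("p0.npy"); b=np.arctan2(47,104); R=.114; n=np.array([.028,.9996,0])
for t in np.radians(np.linspace(65,0,12))[1:]:
    servo_line(list(p0+R*(np.cos(b+t)-np.cos(b))*n+[0,0,R*(np.sin(b+t)-np.sin(b))]),vel=.09)
s=sense();print(s["force"],s["gripper_width"],s["time_s"])
command_gripper(.05); servo_line([p0[0],p0[1],.28],vel=.2)
move_j([-1.441, 0.359, 1.51, 0, 1.272, -0.115]); s=sense();print(s["time_s"],s["position"],s["force"])
t=camera("top");d=camera("side");cv2.imwrite("pics/t6.png",t);cv2.imwrite("pics/s6.png",d)
f=lambda i,r,c,h,w,k:cv2.resize(i[r:r+h,c:c+w],None,fx=k,fy=k,interpolation=cv2.INTER_CUBIC)
A=f(t,140,250,130,130,3);B=f(d,145,270,130,130,3);C=f(t,130,240,160,250,1)
cv2.imwrite("pics/c6.png",np.hstack([A,B]))
```

```text
[ 3.39637069 -1.82834832 -1.27176407] 0.009608922508039047 22.4917
27.0333 [ 0.14628584 -0.58228535  0.2144328 ] [ 0.78604345  0.38776883 -0.4301626 ]
```

View pics/c6.png

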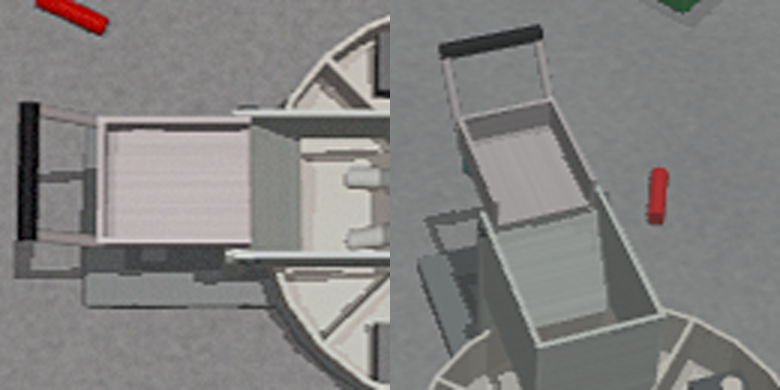

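Both vials show in the bay through the chute, at crop (370,178) and (370,238). The tray is empty and the handle is back at its first pixel, (259,197). I've used all my views, so I'll do a last numeric check and then hand in.

Run:
```python
from h import *
a=cv2.imread("pics/t6.png"); b=camera("top"); print("moved px",(cv2.absdiff(a,b).max(2)[140:280,240:480]>60).sum())
m=(b[165:240,250:268].max(2)<60); y,x=np.nonzero(m); print("bar",x.mean()+250,y.mean()+165)
print("vial left ends xyz",plane("top",[(366,199),(366,219)],.03))
t3=cv2.imread("pics/t3.png");print("table turned px",(cv2.absdiff(t3,b).max(2)[140:275,405:480]>80).sum())
print([list(np.round(b[r,360:400].max(1),0)) for r in (199,219)])
print(sense()["time_s"]); hand_in()
```

```text
moved px 0
bar 259.0 196.47712418300654
vial left ends xyz [[ 0.59658192 -0.02718995  0.03      ]
 [ 0.56147    -0.02579009  0.03      ]]
table turned px 0
[[np.uint8(197), np.uint8(194), np.uint8(198), np.uint8(201), np.uint8(166), np.uint8(153), np.uint8(180), np.uint8(183), np.uint8(183), np.uint8(184), np.uint8(181), np.uint8(182), np.uint8(180), np.uint8(183), np.uint8(182), np.uint8(187), np.uint8(161), np.uint8(134), np.uint8(136), np.uint8(141), np.uint8(139), np.uint8(139), np.uint8(132), np.uint8(131), np.uint8(134), np.uint8(128), np.uint8(165), np.uint8(179), np.uint8(127), np.uint8(74), np.uint8(76), np.uint8(81), np.uint8(81), np.uint8(80), np.uint8(71), np.uint8(154), np.uint8(199), np.uint8(192), np.uint8(183), np.uint8(191)], [np.uint8(194), np.uint8(195), np.uint8(196), np.uint8(195), np.uint8(198), np.uint8(180), np.uint8(168), np.uint8(182), np.uint8(183), np.uint8(182), np.uint8(180), np.uint8(180), np.uint8(182), np.uint8(181), np.uint8(180), np.uint8(179), np.uint8(183), np.uint8(159), np.uint8(132), np.uint8(133), np.uint8(134), np.uint8(133), np.uint8(125), np.uint8(128), np.uint8(112), np.uint8(144), np.uint8(156), np.uint8(155), np.uint8(122), np.uint8(84), np.uint8(77), np.uint8(79), np.uint8(83), np.uint8(77), np.uint8(69), np.uint8(94), np.uint8(187), np.uint8(198), np.uint8(133), np.uint8(102)]]
27.1833
the job is handed in; nothing more can be done
```

I turned the bin by its peg until the empty compartment was under the chute and tipped the tray to about 65°. Both vials slid in; I then set the tray down, let go, backed off and handed in at 27.2 s of robot time.

**Failed along the way:** The first grasp on the peg missed. The real fingertips sat about 30 mm higher than the reported TCP implies, so the gripper closed on top of the peg with about 5 N. The pictures showed the offset, and I corrected for it (28 mm lower at the peg, about 33 mm at the handle). Both later grasps held: 13.5 mm on the 14 mm peg and 9.4 mm on the 10 mm bar.

**Last checks:**
- **Table angle:** before tipping, the peg was at -136.9° against a target of -136.6°. At the end the table showed no visible change from that picture.
- **Tray:** it was empty, and the handle was back at its starting pixel.
- **Vials:** both are in the compartment. Their visible ends lie about 15–20 mm either side of the chute's centre line, about 63 mm from the axis. Nothing moved between the last two pictures.

**Not fully checked:** I did not measure the vials' exact height. The chute's front wall hid part of their length, so I judged that they lie below the wall tops only from the top picture.

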